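# Add a slotted weight to the rub tester's load hanger

## Task

Raise the load of the print rub tester: take the large slotted disc from the wooden weight block and slide it sideways onto the hanger stem, under the black knob, on top of the disc already there; turn it so that its slot faces opposite to the lower disc's slot, the lower disc's locating pin drops into its hole and it sits flat and fully home, then let go. The tester's felt foot stands on a finished print sample, so work gently: do not press the hanger down hard, shove the stem or drag the carriage along its rail, and leave the smaller discs and everything else where they are.

Things in the scene. Friction and masses are not known exactly. Their poses are not given: they have to be found in the camera images.
- weight_center (a point): centre (half-way up) of the loose large slotted disc on the block: plain steel, 62 mm across, 20 mm thick, 0.25 to 0.43 kg, lying flat, underside 24 mm above the table. x points along its slot to the mouth, z up. The slot is 9.6 mm wide, ends 4.8 mm past the centre and flares over the last 6 mm at the rim. A pin 6 mm thick and 5 mm high (top 1.5 mm tapered to 4.8) stands on top at x 12, y 18 mm
- weight_mouth (a point): point on the same disc at the mouth of its slot, on the rim half-way up, 31 mm from its centre along x; same axes
- weight_hole (a point): point on the underside of the same disc, centre of its through hole (7.5 mm wide), at x -12, y -18 mm from the disc's axis. The lower disc's pin goes in here; seen from its own slot it stands where the loose disc's pin does (12, 18), so the two fit only half a turn apart. Same axes
- stem_seat (a point): point on the hanger's upright stem axis, level with the top face of the lower disc; the loose disc's underside must come to rest here. x along the rail away from the robot, z up. The lower disc is like the loose one; its slot faces -x here to within 0.85 rad either way, which is not measured: look or feel. Apart from stem, knob and pin the tester is 17 mm or more lower
- knob (a point): centre of the underside of the black knob that closes the stem's top, 38 mm above stem_seat; knob 22 mm across, 12 mm high; the stem below it is 8 mm thick. A 20 mm disc must pass sideways between the tip of the pin (5 mm above stem_seat) and the knob
- hanger (a joint): how far the hanger is pressed down, m: 0 at the start, grows downward. It stands on a felt foot that gives about 1 mm for each 3 N, so the seat sinks about 1 mm under the new disc's own weight; 4.5 mm marks the sample
- carriage: aluminium carriage and arm on the tester's rail that carry the hanger; origin on the stem axis 43 mm below stem_seat, x along the rail, which points away from the robot to within 0.4 rad. Only friction holds it: about 6 N along the rail moves it; across the rail it is rigid. The lower disc turns on the stem only under 0.18 N m (8 N at its pin)
- block: wooden weight block 320 x 88 x 24 mm, fixed, origin at the centre of its underside, long along its x. Three places at x -105, 0, 105 mm, each with an upright 8 mm brass stub 8 mm high that stands in the slot of the disc there: lift a disc straight up before moving it sideways. Which disc stands where varies
- disc_mid: bystander on the block: slotted disc 48 mm across and 14 mm thick (origin at the centre of its underside)
- disc_small: bystander on the block: slotted disc 38 mm across and 10 mm thick (origin at the centre of its underside)
- parcel: bystander: loose small carton 66 x 111 x 45 mm to the right of the block
- staples: bystander: loose small carton 39 x 63 x 34 mm to the right of the block
- sticky: bystander: loose pad of sticky notes 68 x 68 x 16 mm at the left near the table's front edge
There are look-alikes about, which are no part of the job. Leave any green or purple look-alike of the part that bears weight_center alone.

How it is judged:
By the outcome, as a careful person would: the job done as asked, in the order asked, and still so for the second after the job is handed in, with the robot touching nothing.
It also fails if it takes over 72 s, if anything falls off the work surface, if the arm or the gripper's body presses on something with over 40 N, if the wrist force passes 120 N, or if a joint passes its speed limit or range.

## Robot

A 6-joint arm with a two-finger parallel gripper is mounted at the origin on a cart in front of the work surface, level with it; the furniture and walls round the work are solid. World frame = base frame: x ahead of the robot, y to its left, z up, the work surface at z = 0. Lengths are in m, angles in rad, forces in N, time in s.
With the tool pointing down it reaches from about 0.225 to 0.875 m from the base axis. Payload 3.4 kg.
Tool frame: the origin (TCP) lies between the finger pads; the fingertips stand 25 mm ahead of it and the grasp point (between the pads) lies 6 mm ahead of it; z points along the fingers, y is the line along which they close (so a half turn about z gives the same grasp; the last joint's range is limited). The gripper opens to 85 mm and grips with 20 to 120 N. Pads are 22 mm wide; open, the fingers measure 114 mm over their backs; the gripper's body (76 mm by 85 mm) begins 54 mm behind the grasp point. The pads swing forward as they close: fully open they stand 13 mm farther back than shut.
Start: joints at [1.086, 0.276, 1.505, -0, 1.361, -0.121], TCP at [0.205, 0.537, 0.256] pointing down, gripper open.
Joint ranges: [-2.89, 2.89], [-0.75, 2.08], [0.22, 2.7], [-1.18, 4.32], [0.11, 2.71], [-2.7, 2.7]. Speed limits (rad/s): [2.57, 2.57, 3.14, 3.14, 3.14, 3.14].

## Interface

Orientations are given as a unit quaternion [w, x, y, z].
In Python, from rig import manip, cams, ticket gives the robot as it stands.
- The arm moves only by the tool step_arm, never from a script. Its argument "increments" is a list of rows, each an object with "dp": the shift along the world's x, y, z each as a share of 0.2 m, from -1 to 1, a list of three; "yaw": the turn about the world's z as a share of 0.15 rad, from -1 to 1; "grip": the opening, from 0 (shut) to 1 (fully open). In form: [{"dp": [tx, ty, tz], "yaw": yaw, "grip": grip}, ...]. A call has 1 to 5 rows; each row shifts and turns the commanded pose from where the row before left it; what a row does not reach is not made up. A row lasts 1/8 s, in which the tool goes at most 62.5 mm and 10.7 degrees, less where a joint would pass 70% of its speed; a pose out of reach is approached as far as the arm can. A call with a number of a shift or a turn outside -1 to 1 is refused whole. A call with a gripper value outside its range is refused whole. The fingers move at their own pace and stop on an object; "squeeze" is the grip in N (left out, the last holds). Time passes only in rows, so rows that do not move let the fingers close. It gives the time, the measured TCP pose, the force, the opening and the grip force at its end, in the units of the state.
- manip.get_state(): the state, without advancing time (a new reading comes with each control period).
- cams.get_image(name): name is "scene" or "top"; returns the picture (420x560x3 uint8, blue, green, red); there is no depth.
- cams.get_calibration(name): a dict with "fx", "fy", "cx", "cy" (pixels), "extrinsics" (4x4, takes a point from camera to world coordinates). Camera axes: x right, y up, looking along -z (the intrinsics and any distortion apply to the point x, -y, -z); pixel columns grow to the right and rows downward; lengths in m; the calibration is good to about 2 mm. A picture is of the moment at which its call begins. get_calibration takes no time and is no camera call.
- ticket.sign_off(): hands the job in; it is judged then, once.
The state is a dict: "clock": time; "qpos": joint angles; "qd": joint speeds; "effort": joint torques, N m; "position": TCP position; "ee_rot": TCP orientation; "contact_force": force on the tool from outside, world axes, zero at the start; "moment": the same for the moment, N m; "width": finger opening in m; "gripper_force": force on a finger pad.
Only numpy, scipy, OpenCV 4.12 (cv2) and the standard library are available. Lean on these libraries where they do the work, as an engineer would, in place of code of your own. Each camera call takes 0.05 s, during which the arm holds its last target. There are 200 camera calls.

## Working session

There is one attempt and no reset: what is moved stays moved. The work goes in short steps, Python scripts to look and compute and a tool call to move; the robot and the scene stay as the last step left them, time stands still between calls to the robot, and variables do not carry over. Pictures are saved under pics/ and viewed, at most 10 in all, crops included, and the job is handed in when it is done.

Besides the shell and the picture viewer there is one more tool, called after "Call:" as name([rows], argument=value, ...), one row to a line, values as JSON. step_arm: Moves the arm, as the interface text tells. Shift numbers are shares of 0.2 m and turn numbers shares of 0.15 rad, none past 1 either way. Its arguments: {"type":"object","properties":{"increments":{"type":"array"},"squeeze":{"type":"number"}},"required":["increments"]}

```bash
mkdir -p pics; cat > h.py <<'E'
import numpy as np, cv2
from rig import manip, cams, ticket
def K(n):
    c=cams.get_calibration(n); return c,np.array(c["extrinsics"])
def ray(n,u,v):
    c,E=K(n); d=np.array([(u-c["cx"])/c["fx"],-(v-c["cy"])/c["fy"],-1.0])
    return E[:3,3],E[:3,:3]@d
def onz(n,u,v,z):
    o,d=ray(n,u,v); return o+d*(z-o[2])/d[2]
def proj(n,p):
    c,E=K(n); q=E[:3,:3].T@(np.array(p)-E[:3,3]); return c["cx"]+c["fx"]*q[0]/-q[2], c["cy"]-c["fy"]*q[1]/-q[2]
E
python3 - <<'E'
from h import *
for n in("top","scene"):
    cv2.imwrite(f"pics/{n}0.png",cams.get_image(n)); c=cams.get_calibration(n); print(n,c)
s=manip.get_state(); print(s["position"],s["ee_rot"],s["width"],s["clock"])
E
```

```text
top {'fx': 532.4831537450601, 'fy': 532.4831537450601, 'cx': 274.36604112693885, 'cy': 204.08650421882373, 'extrinsics': array([[-0.06995488,  0.97574551, -0.20742954,  0.17529552],
       [-0.99754461, -0.06911868,  0.01128514, -0.10804655],
       [-0.00332583,  0.20770967,  0.97818487,  1.72464375],
       [ 0.        ,  0.        ,  0.        ,  1.        ]])}
scene {'fx': 517.4771690511978, 'fy': 517.4771690511978, 'cx': 285.6438266930011, 'cy': 214.0696240734401, 'extrinsics': array([[ 0.82224732,  0.43843929, -0.36287784, -0.02065739],
       [-0.56899056,  0.64740686, -0.50706419, -0.84165892],
       [ 0.01261274,  0.62340624,  0.78179638,  1.2144962 ],
       [ 0.        ,  0.        ,  0.        ,  1.        ]])}
[0.20442384 0.53698209 0.25552762] [-2.35624592e-04  1.80902863e-01  9.83500621e-01 -7.91300850e-04] 0.08514800055224987 0.1
```

View pics/top0.png

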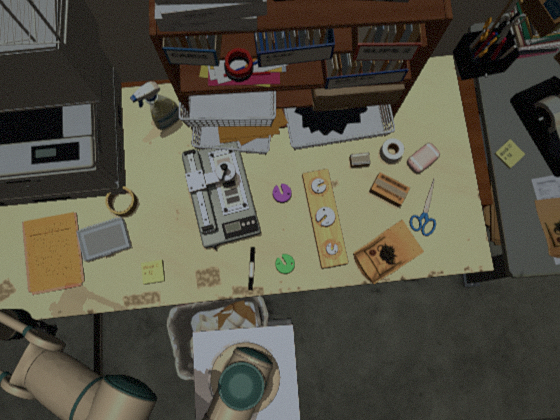

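View pics/scene0.png

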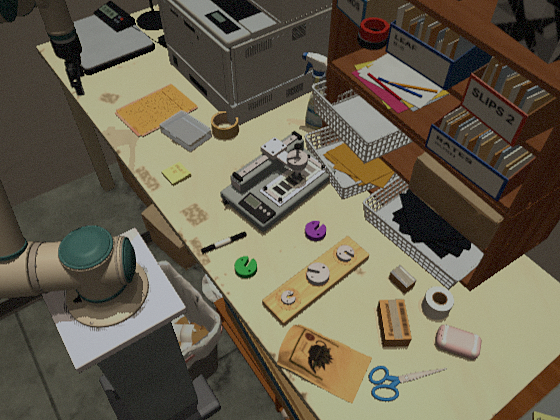

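Top view: the block runs from (310,170) to (340,265), with discs at (319,185), (326,216) and (332,247). The tester stem and knob are near (224,172). The green (285,264) and purple (282,193) slotted discs are look-alikes, so I leave them. The middle and upper discs need enlarging to tell which one is large.

```bash
python3 - <<'E'
from h import *
t=np.mean([cams.get_image("top").astype(float) for _ in range(4)],0).astype(np.uint8)
s=np.mean([cams.get_image("scene").astype(float) for _ in range(4)],0).astype(np.uint8)
cv2.imwrite("pics/ta.png",t);cv2.imwrite("pics/sa.png",s)
def cr(i,x,y,w,h,f=7): return cv2.resize(i[y:y+h,x:x+w],None,fx=f,fy=f,interpolation=cv2.INTER_CUBIC)
a=cr(t,300,168,50,100,6); b=cr(s,260,230,115,90,4)
c=cr(t,195,145,60,50,5)
o=np.zeros((600,800,3),np.uint8); o[:600,:300]=a; o[:360,305:305+460]=b[:, :460]; o[362:600,305:605]=c[:238]
cv2.imwrite("pics/c1.png",o)
E
```

```text
(no output)
```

View pics/c1.png

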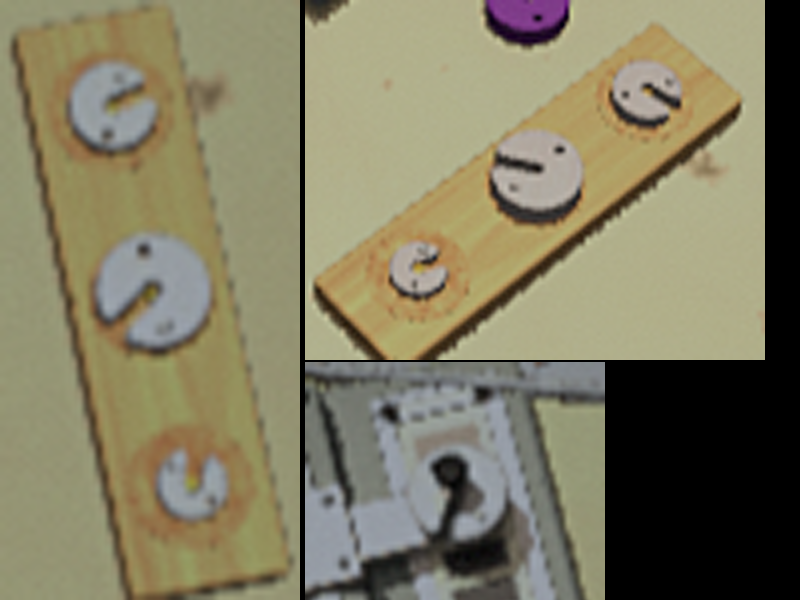

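The crop shows the middle place holding the large disc: top (325,216), plain steel, about 19 px = 62 mm across. The others are smaller, and green and purple are look-alikes. Its slot points down-left in the top view. The knob sits above the lower disc at about (224,167), and the lower disc's slot faces down and slightly left. Next I measure both with masks.

```bash
cat > m.py <<'E'
from h import *
from scipy.optimize import least_squares
def tri(p,q):
    A=[];b=[]
    (o1,d1),(o2,d2)=ray("top",*p),ray("scene",*q)
    M=np.c_[d1,-d2]; s=np.linalg.lstsq(M,o2-o1,rcond=None)[0]
    a,b=o1+d1*s[0],o2+d2*s[1]; return (a+b)/2,np.linalg.norm(a-b)
def blob(img,c,r,lo,hi,f=8):
    x,y=int(c[0]-r),int(c[1]-r)
    g=cv2.resize(img[y:y+2*r,x:x+2*r],None,fx=f,fy=f,interpolation=cv2.INTER_CUBIC)
    m=cv2.inRange(g,lo,hi)
    cs,_=cv2.findContours(m,cv2.RETR_LIST,cv2.CHAIN_APPROX_NONE)
    cs=max(cs,key=cv2.contourArea)
    # resized px -> original px
    tr=lambda P:(np.asarray(P,float)+.5)/f-.5+[x,y]
    return g,m,cs,tr
E
python3 - <<'E'
from m import *
t=cv2.imread("pics/ta.png");s=cv2.imread("pics/sa.png")
out=[]
for n,i,c,r in(("top",t,(325,216),13),("scene",s,(318,273),16),("top",t,(225,172),14),("scene",s,(296,162),22)):
    g=cv2.resize(i[c[1]-r:c[1]+r,c[0]-r:c[0]+r],(396,296 if 0 else 396),interpolation=cv2.INTER_CUBIC)
    for k in range(0,2*r,4):
        q=int(k*396/2/r); cv2.putText(g,str(c[0]-r+k),(q,10),0,.35,(0,255,255),1); cv2.putText(g,str(c[1]-r+k),(0,q+10),0,.35,(0,255,0),1)
    out.append(cv2.resize(g,(300,300)) if 0 else g)
o=np.vstack([np.hstack(out[:2]),np.hstack(out[2:])]); o=cv2.resize(o,(600,600)); cv2.imwrite("pics/c2.png",o)
E
```

```text
(no output)
```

View pics/c2.png

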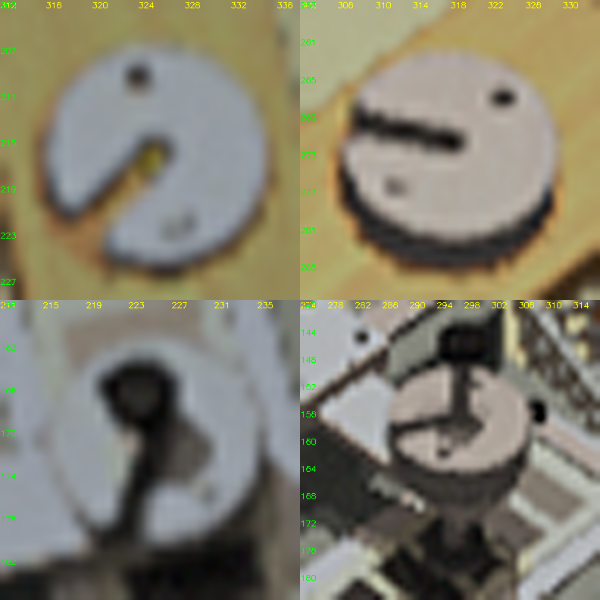

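The crops show:
- **Loose disc, top view:** hole (324,209.6), slot end (325,216.5), mouth (319.5,222).
- **Loose disc, scene view:** hole (323.6,267.5), slot towards (308,270).
- **Lower disc:** pin in the top view at about (230.3,175.7) and in the scene view at about (295,162). The slot mouth is at (222,179.5) in the top view and about (288,159) in the scene view.

```bash
python3 - <<'E'
from m import *
t=cv2.imread("pics/ta.png");s=cv2.imread("pics/sa.png")
def T(tile,c,r): # 300px tile coordinates -> image px
    return (np.array(tile)+.5)*2*r/300-.5+np.array(c)-r
def pr(*a): print(*[np.round(x,4) if not isinstance(x,str) else x for x in a])
def circ(n,i,c,r,lo,z,R=.031):
    g,m,cs,tr=blob(i,c,r,lo,(255,255,255))
    h=cv2.convexHull(cs)[:,0]
    P=np.array([onz(n,*p,z)[:2] for p in tr(cs[:,0])])
    hb=P.mean(0)
    # hull of contour only, resampled arc
    f=least_squares(lambda q:np.hypot(*(P-q[:2]).T)-q[2],[*hb,R],loss="soft_l1",f_scale=.0008).x
    return f
for n,i,c,r in(("top",t,(325,216),13),("scene",s,(318,273),16)):
    for th in(120,140,):
        g=i[c[1]-r:c[1]+r,c[0]-r:c[0]+r]
        pr(n,"disc",circ(n,i,c,r,(th,0,0) if n=="top" else (th,0,0),.044))
    pr("center pix",i[c[1],c[0]+4],"wood",i[c[1]-r,c[0]-r+3])
tc,sc=((325,216),13),((318,273),16)
for k,a,b in(("hole",(138,76),(203,98)),("pin",(178,222),(97,186))):
    p,q=T(a,*tc),T(b,*sc); pr(k,onz("top",*p,.044),onz("scene",*q,.044),*tri(p,q))
for k,a in(("mouth",(85,232)),("slotend",(152,155))): pr(k,onz("top",*T(a,*tc),.044))
pr("sc slot",onz("scene",*T((60,117),*sc),.044),onz("scene",*T((158,142),*sc),.044))
tc,sc=((225,172),14),((296,162),22)
for k,a,b in(("pin",(207,192),(143,152)),("knobtop",(139,83),(171,32)),("slotmouth",(115,230),(92,134))):
    p,q=T(a,*tc),T(b,*sc); X,e=tri(p,q); pr(k,X,e,p,q)
for z in(.1,.11,.12,.13):
    pr(z,"top",circ("top",t,(225,172),14,(120,110,110),z),"scene",circ("scene",s,(296,156),11,(120,120,120),z))
E
```

```text
top disc [ 0.4829 -0.2879  0.0297]
top disc [ 0.4825 -0.2879  0.0285]
center pix [162 157 150] wood [ 86 136 145]
scene disc [ 0.4825 -0.2917  0.03  ]
scene disc [ 0.4822 -0.292   0.029 ]
center pix [164 172 178] wood [143 177 178]
hole [ 0.504  -0.2841  0.044 ] [ 0.5028 -0.288   0.044 ] [ 0.5054 -0.2848  0.0375] 0.0005
pin [ 0.462  -0.2914  0.044 ] [ 0.4603 -0.2945  0.044 ] [ 0.4627 -0.292   0.0384] 0.0004
mouth [ 0.461  -0.2655  0.044 ]
slotend [ 0.4813 -0.2859  0.044 ]
sc slot [ 0.4652 -0.2702  0.044 ] [ 0.4832 -0.2926  0.044 ]
pin [0.6127 0.0044 0.1337] 0.0003 [229.8667 175.4667] [294.5467 161.8667]
knobtop [0.6338 0.018  0.1814] 0.0027 [223.52   165.2933] [298.6533 144.2667]
slotmouth [0.6056 0.0322 0.1252] 0.0004 [221.28   179.0133] [287.0667 159.2267]Traceback (most recent call last):
  File "<stdin>", line 28, in <module>
  File "<stdin>", line 9, in circ
  File "h.py", line 9, in onz
    o,d=ray(n,u,v); return o+d*(z-o[2])/d[2]
        ~~~^^^^^^^
  File "h.py", line 6, in ray
    c,E=K(n); d=np.array([(u-c["cx"])/c["fx"],-(v-c["cy"])/c["fy"],-1.0])
        ~^^^
  File "h.py", line 4, in K
    c=cams.get_calibration(n); return c,np.array(c["extrinsics"])
ValueError: time passes only in moves, steps and waits
```

```bash
sed -i 's/^def K(n):/import functools\n@functools.lru_cache\ndef K(n):/' h.py; python3 - <<'E'
from m import *
t=cv2.imread("pics/ta.png");s=cv2.imread("pics/sa.png")
def pr(*a): print(*[np.round(x,4) if not isinstance(x,str) else x for x in a])
def circ(n,i,c,r,lo,z,R=.031):
    g,m,cs,tr=blob(i,c,r,lo,(255,255,255))
    P=np.array([onz(n,*p,z)[:2] for p in tr(cs[:,0])])
    return least_squares(lambda q:np.hypot(*(P-q[:2]).T)-R,P.mean(0),loss="soft_l1",f_scale=.0008).x
T=dict(pin=((229.87,175.47),(294.55,161.87)),mouth=((221.28,179.01),(287.07,159.23)),knobtop=((223.52,165.29),(298.65,144.27)))
for z in(.125,.131,.137):
    for k,(p,q) in T.items():
        zz=z+dict(pin=.005,mouth=0,knobtop=.05)[k]; pr(z,k,onz("top",*p,zz)[:2],onz("scene",*q,zz)[:2])
    pr("disc top",circ("top",t,(225,172),14,(130,120,120),z),"scene",circ("scene",s,(296,156),11,(125,125,125),z))
st=manip.get_state(); pr(st["position"],st["clock"])
E
```

```text
0.125 pin [0.6136 0.0047] [0.615  0.0073]
0.125 mouth [0.6055 0.0323] [0.6059 0.0323]
0.125 knobtop [0.6344 0.019 ] [0.6392 0.023 ]
disc top [0.6394 0.03  ] scene [0.6386 0.0291]
0.131 pin [0.6119 0.0043] [0.6115 0.0026]
0.131 mouth [0.6039 0.0317] [0.6025 0.0275]
0.131 knobtop [0.6326 0.0185] [0.6354 0.018 ]
disc top [0.6377 0.0294] scene [0.6349 0.0247]
0.137 pin [0.6103 0.0039] [ 0.608  -0.0021]
0.137 mouth [0.6023 0.0312] [0.599  0.0227]
0.137 knobtop [0.6308 0.018 ] [0.6316 0.013 ]
disc top [0.636  0.0289] scene [0.6312 0.0203]
[0.2046 0.5374 0.2563] 0.5
```

Seat estimate: about (0.632, 0.0175, 0.133). The lower slot is at about 159°, with the pin and the mouth agreeing, so the target slot direction is about -21°. The loose disc is at about (0.482, -0.290) with its slot at about 133°. I will grip across the slot (closing line 43°), so I move there now.

Call:
step_arm([
  {"dp": [0.09,-0.275,0],"yaw": -1,"grip": 1},
  {"dp": [0.09,-0.275,0],"yaw": -1,"grip": 1},
  {"dp": [0.09,-0.275,0],"yaw": -1,"grip": 1},
  {"dp": [0.09,-0.275,0],"yaw": 0,"grip": 1},
  {"dp": [0.09,-0.275,0],"yaw": 0,"grip": 1},
], squeeze=60)

```text
clock: 1.12
position: [0.295, 0.2608, 0.2566]
ee_rot: [0.001, 0.395, 0.919, 0.0]
contact_force: [1.3, 0.1, -0.3]
width: 0.0856
gripper_force: 0.0
```

Call:
step_arm([
  {"dp": [0.09,-0.275,0],"yaw": 0,"grip": 1},
  {"dp": [0.09,-0.275,0],"yaw": 0,"grip": 1},
  {"dp": [0.09,-0.275,0],"yaw": 0,"grip": 1},
  {"dp": [0.09,-0.275,0],"yaw": 0,"grip": 1},
  {"dp": [0.09,-0.275,0],"yaw": 0,"grip": 1},
])

```text
clock: 1.75
position: [0.385, -0.0145, 0.2568]
ee_rot: [0.001, 0.396, 0.918, 0.0]
contact_force: [0.3, -0.5, 0.3]
width: 0.0855
gripper_force: 0.0
```

Call:
step_arm([
  {"dp": [0.09,-0.275,0],"yaw": 0,"grip": 1},
  {"dp": [0.09,-0.275,0],"yaw": 0,"grip": 1},
  {"dp": [0.09,-0.275,-0.2],"yaw": 0,"grip": 1},
  {"dp": [0.09,-0.275,-0.2],"yaw": 0,"grip": 1},
  {"dp": [0.09,-0.275,-0.2],"yaw": 0,"grip": 1},
])

```text
clock: 2.38
position: [0.4691, -0.2711, 0.1489]
ee_rot: [0.001, 0.396, 0.918, 0.0]
contact_force: [-0.2, 0.4, 0.2]
width: 0.0855
gripper_force: 0.0
```

Call:
step_arm([
  {"dp": [0.038,-0.007,-0.15],"yaw": 0,"grip": 1},
  {"dp": [0,0,-0.15],"yaw": 0,"grip": 1},
  {"dp": [0,0,-0.05],"yaw": 0,"grip": 1},
  {"dp": [0,0,0],"yaw": 0,"grip": 1},
])

```text
clock: 2.88
position: [0.4761, -0.2704, 0.0796]
ee_rot: [-0.0, 0.396, 0.918, 0.0]
contact_force: [-0.3, 0.5, 0.1]
width: 0.0854
gripper_force: 0.0
```

```bash
python3 - <<'E'
from h import *
s=cams.get_image("scene"); t=cams.get_image("top")
a=cv2.resize(s[225:315,270:370],(600,540),interpolation=cv2.INTER_CUBIC)
cv2.imwrite("pics/c3.png",a)
st=manip.get_state(); print(st["position"],st["contact_force"])
E
```

```text
[ 0.4769504  -0.27098623  0.08092306] [-0.54994418  0.1409055   0.32597068]
```

View pics/c3.png

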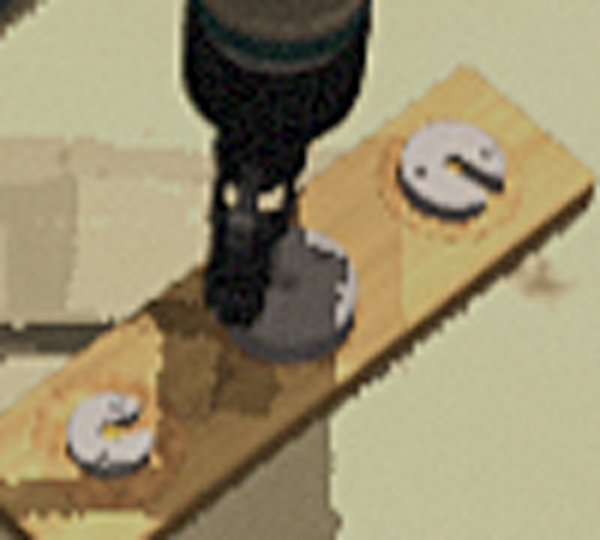

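The gripper is about 2 cm short of the disc (fingers at crop (240,270), disc at (290,300)). I correct y and then descend.

Call:
step_arm([
  {"dp": [0.027,-0.093,0],"yaw": 0,"grip": 1},
  {"dp": [0,0,-0.07],"yaw": 0,"grip": 1},
  {"dp": [0,0,-0.06],"yaw": 0,"grip": 1},
  {"dp": [0,0,0],"yaw": 0,"grip": 1},
  {"dp": [0,0,0],"yaw": 0,"grip": 1},
])

```text
clock: 3.6
position: [0.4814, -0.2889, 0.0534]
ee_rot: [-0.0, 0.396, 0.918, 0.0]
contact_force: [0.1, -0.3, -0.1]
width: 0.0854
gripper_force: 0.0
```

Call:
step_arm([
  {"dp": [0,0,0],"yaw": 0,"grip": 0.78},
  {"dp": [0,0,0],"yaw": 0,"grip": 0.7},
  {"dp": [0,0,0],"yaw": 0,"grip": 0.6},
  {"dp": [0,0,0],"yaw": 0,"grip": 0.6},
], squeeze=20)

```text
clock: 4.1
position: [0.4819, -0.2891, 0.0543]
ee_rot: [0.0, 0.396, 0.918, 0.0]
contact_force: [0.6, 2.0, 5.1]
width: 0.0606
gripper_force: 22.1
```

Call:
step_arm([
  {"dp": [0,0,0],"yaw": 0,"grip": 0.5},
  {"dp": [0,0,0],"yaw": 0,"grip": 0.5},
  {"dp": [0,0,0.02],"yaw": 0,"grip": 0.5},
  {"dp": [0,0,0.06],"yaw": 0,"grip": 0.5},
  {"dp": [0,0,0],"yaw": 0,"grip": 0.5},
], squeeze=60)

```text
clock: 4.72
position: [0.4818, -0.2896, 0.0704]
ee_rot: [0.001, 0.396, 0.918, -0.0]
contact_force: [0.4, -0.1, -4.4]
width: 0.0593
gripper_force: 66.3
```

Lifted: the force reads -4.4 N, so about 0.43 kg is held. Next I raise it, carry it to a standoff on the robot side of the stem and turn it about -154° on the way.

Call:
step_arm([
  {"dp": [0,0,0.28],"yaw": -1,"grip": 0.5},
  {"dp": [0,0,0.28],"yaw": -1,"grip": 0.5},
  {"dp": [0,0,0.28],"yaw": -1,"grip": 0.5},
  {"dp": [0.05,0.2,0.1],"yaw": -1,"grip": 0.5},
  {"dp": [0.05,0.2,0],"yaw": -1,"grip": 0.5},
])

```text
clock: 5.35
position: [0.5023, -0.2091, 0.2599]
ee_rot: [0.002, 0.707, 0.707, 0.001]
contact_force: [-0.1, 0.3, -4.2]
width: 0.0589
gripper_force: 68.4
```

Call:
step_arm([
  {"dp": [0.05,0.2,0],"yaw": -1,"grip": 0.5},
  {"dp": [0.05,0.2,0],"yaw": -1,"grip": 0.5},
  {"dp": [0.05,0.2,0],"yaw": -1,"grip": 0.5},
  {"dp": [0.05,0.2,0],"yaw": -1,"grip": 0.5},
  {"dp": [0.03,0.2,0],"yaw": -1,"grip": 0.5},
])

```text
clock: 5.98
position: [0.5474, -0.0079, 0.2571]
ee_rot: [-0.0, 0.917, 0.4, -0.001]
contact_force: [-0.2, -0.1, -3.9]
width: 0.0593
gripper_force: 68.4
```

Call:
step_arm([
  {"dp": [0,0.1,0],"yaw": -1,"grip": 0.5},
  {"dp": [0,0,0],"yaw": -1,"grip": 0.5},
  {"dp": [0,0,0],"yaw": -1,"grip": 0.5},
  {"dp": [0,0,0],"yaw": -1,"grip": 0.5},
  {"dp": [0,0,0],"yaw": -1,"grip": 0.5},
])

```text
clock: 6.6
position: [0.5469, 0.0108, 0.257]
ee_rot: [0.0, 0.999, 0.036, -0.001]
contact_force: [0.4, 0.1, -3.8]
width: 0.0589
gripper_force: 68.4
```

Call:
step_arm([
  {"dp": [0,0,0],"yaw": -1,"grip": 0.5},
  {"dp": [0,0,0],"yaw": -1,"grip": 0.5},
  {"dp": [0,0,0],"yaw": -1,"grip": 0.5},
  {"dp": [0,0,0],"yaw": 0,"grip": 0.5},
  {"dp": [0,0,0],"yaw": 0,"grip": 0.5},
])

```text
clock: 7.22
position: [0.5473, 0.0108, 0.2574]
ee_rot: [0.0, 0.983, -0.184, -0.0]
contact_force: [0.5, 0.4, -3.7]
width: 0.0587
gripper_force: 68.4
```

Call:
step_arm([
  {"dp": [0.05,0.176,0],"yaw": 0,"grip": 0.5},
  {"dp": [0,0,-0.2],"yaw": 0,"grip": 0.5},
  {"dp": [0,0,-0.2],"yaw": 0,"grip": 0.5},
  {"dp": [0,0,0],"yaw": 0,"grip": 0.5},
  {"dp": [0,0,0],"yaw": 0,"grip": 0.5},
])

```text
clock: 7.85
position: [0.5587, 0.0459, 0.179]
ee_rot: [-0.0, 0.983, -0.185, 0.001]
contact_force: [1.1, 0.8, -3.8]
width: 0.0588
gripper_force: 68.4
```

```bash
python3 - <<'E'
from h import *
t=np.mean([cams.get_image("top").astype(float) for _ in range(4)],0).astype(np.uint8)
s=np.mean([cams.get_image("scene").astype(float) for _ in range(4)],0).astype(np.uint8)
cv2.imwrite("pics/tb.png",t);cv2.imwrite("pics/sb.png",s)
def tile(i,x,y,w,h,f):
    g=cv2.resize(i[y:y+h,x:x+w],None,fx=f,fy=f,interpolation=cv2.INTER_CUBIC)
    for k in range(0,w,5): cv2.putText(g,str(x+k),(k*f,9),0,.33,(0,255,255),1)
    for k in range(0,h,5): cv2.putText(g,str(y+k),(0,k*f+9),0,.33,(0,255,0),1)
    return g
a=tile(s,255,125,65,60,8)  # 520x480
b=tile(t,205,155,35,60,8)  # 280x480
cv2.imwrite("pics/c4.png",np.hstack([a,b]))
st=manip.get_state(); print(st["position"],st["ee_rot"],st["contact_force"],st["clock"])
E
```

```text
[0.55781434 0.0459534  0.17838588] [-2.35438155e-05  9.82735541e-01 -1.85015001e-01  5.51939340e-04] [-0.03814735  0.32426178 -3.61206143] 8.25
```

View pics/c4.png

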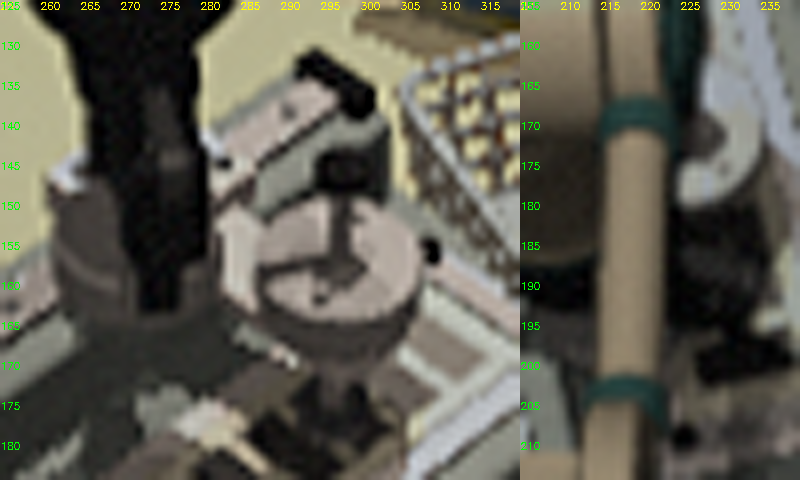

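In the scene view the held disc spans u 262–281.5 with its lowest edge near v 165. The lower disc's top face spans u 287–307.7, v 149–165, with the wall bottom at v≈170.5 and the knob at (298,146). I compare the predicted and seen positions to get the scene-camera bias.

```bash
python3 - <<'E'
from h import *
a=np.linspace(0,2*np.pi,181)
def ext(c,z,n="scene"):
    P=np.array([proj(n,(c[0]+.031*np.cos(t),c[1]+.031*np.sin(t),z)) for t in a])
    return P.min(0).round(1),P.max(0).round(1)
print("held top",*ext((.5578,.0460),.1681),"bot",*ext((.5578,.0460),.1481))
for z in(.129,.133,.137): print(z,"low top",*ext((.633,.0173),z),"bot",*ext((.633,.0173),z-.02),"knob",np.round(proj("scene",(.633,.0173,z+.038)),1),np.round(proj("scene",(.633,.0173,z+.05)),1))
s=cv2.imread("pics/sb.png")[:,:,1].astype(int)
print("row155 ",list(zip(range(255,312),s[155,255:312])))
for u in(297,292,302): print(u,list(zip(range(140,180),s[140:180,u])))
for u in(264,266,268,270): print(u,list(zip(range(140,172),s[140:172,u])))
E
```

```text
held top [259.9 144.9] [281.6 160.2] bot [260.  149.9] [281.5 165.2]
0.129 low top [287.  150.2] [308.1 165.2] bot [286.9 155. ] [307.8 170. ] knob [298.  148.3] [298.1 145.2]
0.133 low top [287.  149.2] [308.2 164.3] bot [286.9 154. ] [307.9 169. ] knob [298.  147.3] [298.1 144.2]
0.137 low top [287.1 148.2] [308.2 163.3] bot [287.  153.1] [307.9 168.1] knob [298.1 146.3] [298.2 143.2]
row155  [(255, np.int64(181)), (256, np.int64(181)), (257, np.int64(183)), (258, np.int64(174)), (259, np.int64(155)), (260, np.int64(145)), (261, np.int64(101)), (262, np.int64(76)), (263, np.int64(58)), (264, np.int64(58)), (265, np.int64(60)), (266, np.int64(60)), (267, np.int64(60)), (268, np.int64(67)), (269, np.int64(62)), (270, np.int64(23)), (271, np.int64(10)), (272, np.int64(3)), (273, np.int64(20)), (274, np.int64(13)), (275, np.int64(10)), (276, np.int64(20)), (277, np.int64(14)), (278, np.int64(13)), (279, np.int64(13)), (280, np.int64(6)), (281, np.int64(76)), (282, np.int64(63)), (283, np.int64(185)), (284, np.int64(184)), (285, np.int64(181)), (286, np.int64(176)), (287, np.int64(149))
[... 5108 characters left out ...]
)), (171, np.int64(47))]
270 [(140, np.int64(9)), (141, np.int64(10)), (142, np.int64(14)), (143, np.int64(10)), (144, np.int64(14)), (145, np.int64(11)), (146, np.int64(15)), (147, np.int64(22)), (148, np.int64(19)), (149, np.int64(13)), (150, np.int64(24)), (151, np.int64(24)), (152, np.int64(18)), (153, np.int64(17)), (154, np.int64(21)), (155, np.int64(23)), (156, np.int64(41)), (157, np.int64(53)), (158, np.int64(50)), (159, np.int64(51)), (160, np.int64(54)), (161, np.int64(57)), (162, np.int64(50)), (163, np.int64(53)), (164, np.int64(58)), (165, np.int64(54)), (166, np.int64(49)), (167, np.int64(50)), (168, np.int64(47)), (169, np.int64(44)), (170, np.int64(44)), (171, np.int64(44))]
```

Relative measurement: the stem axis is about 75.6 mm ahead of the held disc along -21°, lateral offset is about 0, and the seat is at about z 0.132. I lower the disc bottom to about seat + 10 mm, advance 30 mm, and look again.

Call:
step_arm([
  {"dp": [0,0,-0.027],"yaw": 0,"grip": 0.5},
  {"dp": [0.07,-0.027,0],"yaw": 0,"grip": 0.5},
  {"dp": [0.07,-0.027,0],"yaw": 0,"grip": 0.5},
  {"dp": [0,0,0],"yaw": 0,"grip": 0.5},
  {"dp": [0,0,0],"yaw": 0,"grip": 0.5},
])

```text
clock: 8.88
position: [0.5854, 0.0351, 0.172]
ee_rot: [0.0, 0.983, -0.185, -0.001]
contact_force: [-0.5, -0.3, -4.0]
width: 0.059
gripper_force: 68.4
```

```bash
python3 - <<'E'
from h import *
t=cams.get_image("top")
s=np.mean([cams.get_image("scene").astype(float) for _ in range(4)],0).astype(np.uint8)
cv2.imwrite("pics/tc.png",t);cv2.imwrite("pics/sc.png",s)
def tile(i,x,y,w,h,f):
    g=cv2.resize(i[y:y+h,x:x+w],None,fx=f,fy=f,interpolation=cv2.INTER_CUBIC)
    g=cv2.convertScaleAbs(g,alpha=1.4,beta=10)
    for k in range(0,w,5): cv2.putText(g,str(x+k),(k*f,9),0,.33,(0,255,255),1)
    for k in range(0,h,5): cv2.putText(g,str(y+k),(0,k*f+9),0,.33,(0,255,0),1)
    return g
a=tile(s,265,130,48,46,12); b=tile(t,208,155,30,46,7)
b=np.vstack([b,np.zeros((a.shape[0]-b.shape[0],b.shape[1],3),np.uint8)])
cv2.imwrite("pics/c5.png",np.hstack([a,b])); print(a.shape)
st=manip.get_state(); print(st["position"],st["ee_rot"],st["contact_force"],st["clock"])
E
```

```text
(552, 576, 3)
[0.58525113 0.03535132 0.1723889 ] [ 3.24498462e-05  9.82746725e-01 -1.84956383e-01 -1.02976596e-04] [ 0.28499151  0.13633904 -4.11015351] 9.125
```

View pics/c5.png

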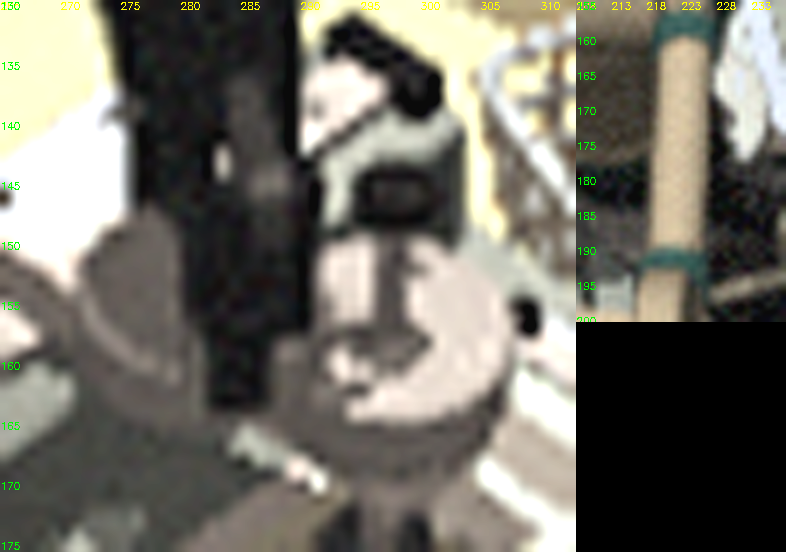

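The knob is at (297.4,146) and the stem at u≈297. The held disc is left of it and in line. I raise 2 mm for margin and then advance along the slot in small steps, watching the force.

Call:
step_arm([
  {"dp": [0,0,0.01],"yaw": 0,"grip": 0.5},
  {"dp": [0.0187,-0.0072,0],"yaw": 0,"grip": 0.5},
  {"dp": [0.0187,-0.0072,0],"yaw": 0,"grip": 0.5},
  {"dp": [0.0187,-0.0072,0],"yaw": 0,"grip": 0.5},
  {"dp": [0,0,0],"yaw": 0,"grip": 0.5},
])

```text
clock: 9.75
position: [0.5973, 0.0307, 0.1742]
ee_rot: [0.0, 0.983, -0.185, 0.0]
contact_force: [0.0, -1.3, -3.4]
width: 0.0587
gripper_force: 68.4
```

Call:
step_arm([
  {"dp": [0.0094,-0.0036,0],"yaw": 0,"grip": 0.5},
  {"dp": [0.0094,-0.0036,0],"yaw": 0,"grip": 0.5},
  {"dp": [0,0,0],"yaw": 0,"grip": 0.5},
])

```text
clock: 10.12
position: [0.6007, 0.0294, 0.1743]
ee_rot: [0.0, 0.983, -0.185, 0.0]
contact_force: [0.3, -0.2, -4.0]
width: 0.0588
gripper_force: 68.4
```

Call:
step_arm([
  {"dp": [0.0094,-0.0036,0],"yaw": 0,"grip": 0.5},
  {"dp": [0.0094,-0.0036,0],"yaw": 0,"grip": 0.5},
  {"dp": [0,0,0],"yaw": 0,"grip": 0.5},
])

```text
clock: 10.5
position: [0.6045, 0.0279, 0.1743]
ee_rot: [0.0, 0.983, -0.185, 0.0]
contact_force: [-0.0, 0.7, -4.4]
width: 0.059
gripper_force: 68.4
```

Call:
step_arm([
  {"dp": [0.0094,-0.0036,0],"yaw": 0,"grip": 0.5},
  {"dp": [0.0094,-0.0036,0],"yaw": 0,"grip": 0.5},
  {"dp": [0.0094,-0.0036,0],"yaw": 0,"grip": 0.5},
  {"dp": [0,0,0],"yaw": 0,"grip": 0.5},
])

```text
clock: 11.0
position: [0.6102, 0.0256, 0.1742]
ee_rot: [0.0, 0.983, -0.185, 0.0]
contact_force: [-0.5, -0.7, -2.9]
width: 0.0588
gripper_force: 68.4
```

Call:
step_arm([
  {"dp": [0.0094,-0.0036,0],"yaw": 0,"grip": 0.5},
  {"dp": [0.0094,-0.0036,0],"yaw": 0,"grip": 0.5},
  {"dp": [0.0094,-0.0036,0],"yaw": 0,"grip": 0.5},
  {"dp": [0,0,0],"yaw": 0,"grip": 0.5},
])

```text
clock: 11.5
position: [0.6158, 0.0234, 0.1742]
ee_rot: [0.0, 0.983, -0.185, 0.0]
contact_force: [-0.2, -1.0, -3.3]
width: 0.059
gripper_force: 68.4
```

Call:
step_arm([
  {"dp": [0.0094,-0.0036,0],"yaw": 0,"grip": 0.5},
  {"dp": [0.0094,-0.0036,0],"yaw": 0,"grip": 0.5},
  {"dp": [0,0,0],"yaw": 0,"grip": 0.5},
])

```text
clock: 11.88
position: [0.6194, 0.0219, 0.1742]
ee_rot: [0.0, 0.983, -0.185, -0.0]
contact_force: [-1.0, -2.6, -4.4]
width: 0.0588
gripper_force: 68.4
```

Call:
step_arm([
  {"dp": [0.0094,-0.0036,0],"yaw": 0,"grip": 0.5},
  {"dp": [0.0094,-0.0036,0],"yaw": 0,"grip": 0.5},
  {"dp": [0,0,0],"yaw": 0,"grip": 0.5},
])

```text
clock: 12.25
position: [0.6231, 0.0204, 0.1742]
ee_rot: [0.0, 0.983, -0.185, -0.0]
contact_force: [-2.2, -2.7, -3.6]
width: 0.0591
gripper_force: 68.4
```

```bash
cat > look.py <<'E'
from h import *
import sys
s=np.mean([cams.get_image("scene").astype(float) for _ in range(4)],0).astype(np.uint8)
F=[]
cv2.imwrite("pics/s_%s.png"%sys.argv[1],s)
def tile(i,x,y,w,h,f):
    g=cv2.resize(i[y:y+h,x:x+w],None,fx=f,fy=f,interpolation=cv2.INTER_CUBIC)
    g=cv2.convertScaleAbs(g,alpha=1.7,beta=15)
    for k in range(0,w,5): cv2.putText(g,str(x+k),(k*f,9),0,.33,(0,255,255),1)
    for k in range(0,h,5): cv2.putText(g,str(y+k),(0,k*f+9),0,.33,(0,255,0),1)
    return g
cv2.imwrite("pics/%s.png"%sys.argv[1],tile(s,272,130,48,46,12))
st=manip.get_state(); print(st["position"],st["ee_rot"],st["contact_force"],st["moment"],st["clock"])
E
python3 look.py c6
```

```text
[0.62308123 0.02046973 0.1742652 ] [ 3.80615777e-04  9.82737940e-01 -1.85002694e-01 -1.64237122e-05] [-2.41334414 -3.01156523 -4.74650917] [-0.56805352  0.41940476 -0.03966727] 12.45
```

View pics/c6.png

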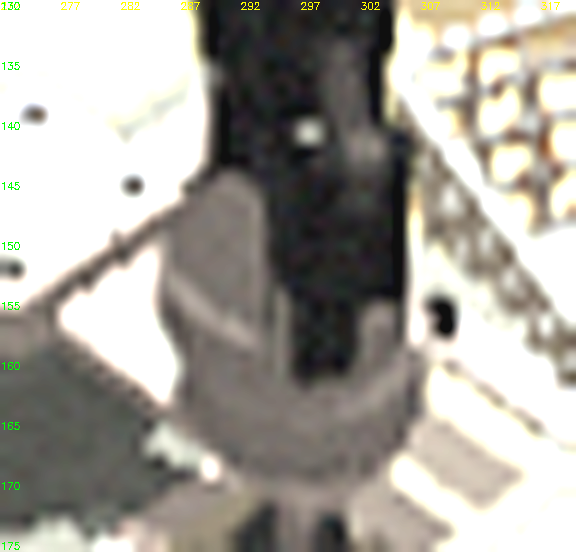

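The slot has taken the stem: the disc is centred at u≈295 and the stem at ≈297, so about 5.4 mm remain. The -y contact force means the slot wall touches the stem, so I shift slightly to -y.

Call:
step_arm([
  {"dp": [-0.001,-0.003,0],"yaw": 0,"grip": 0.5},
  {"dp": [0,0,0],"yaw": 0,"grip": 0.5},
])

```text
clock: 12.7
position: [0.623, 0.0204, 0.1743]
ee_rot: [-0.0, 0.983, -0.185, 0.0]
contact_force: [-2.4, -1.7, -4.3]
width: 0.0587
gripper_force: 68.4
```

Call:
step_arm([
  {"dp": [-0.001,-0.002,0],"yaw": 0,"grip": 0.5},
  {"dp": [0,0,0],"yaw": 0,"grip": 0.5},
])

```text
clock: 12.95
position: [0.6232, 0.0202, 0.1745]
ee_rot: [-0.0, 0.983, -0.185, 0.001]
contact_force: [-0.1, -0.6, -4.8]
width: 0.059
gripper_force: 68.4
```

Call:
step_arm([
  {"dp": [0,-0.002,0],"yaw": 0,"grip": 0.5},
  {"dp": [0.0093,-0.004,0],"yaw": 0,"grip": 0.5},
  {"dp": [0,0,0],"yaw": 0,"grip": 0.5},
])

```text
clock: 13.32
position: [0.6251, 0.0187, 0.1745]
ee_rot: [-0.0, 0.983, -0.185, 0.0]
contact_force: [0.2, -0.6, -4.9]
width: 0.0587
gripper_force: 68.4
```

Call:
step_arm([
  {"dp": [0.007,-0.003,0],"yaw": 0,"grip": 0.5},
  {"dp": [0,0,0],"yaw": 0,"grip": 0.5},
])

```text
clock: 13.58
position: [0.6262, 0.018, 0.1743]
ee_rot: [0.0, 0.983, -0.185, 0.0]
contact_force: [0.4, 0.2, -4.7]
width: 0.0591
gripper_force: 68.4
```

Call:
step_arm([
  {"dp": [0.0047,-0.0018,0],"yaw": 0,"grip": 0.5},
  {"dp": [0,0,0],"yaw": 0,"grip": 0.5},
])

```text
clock: 13.82
position: [0.627, 0.0176, 0.1743]
ee_rot: [0.0, 0.983, -0.185, 0.0]
contact_force: [-0.6, 0.5, -4.2]
width: 0.0589
gripper_force: 68.4
```

Call:
step_arm([
  {"dp": [0.0035,-0.0013,0],"yaw": 0,"grip": 0.5},
  {"dp": [0,0,0],"yaw": 0,"grip": 0.5},
])

```text
clock: 14.08
position: [0.6277, 0.0174, 0.1743]
ee_rot: [0.0, 0.983, -0.185, 0.0]
contact_force: [-0.4, -0.3, -2.4]
width: 0.059
gripper_force: 68.4
```

Call:
step_arm([
  {"dp": [0.0035,-0.0013,0],"yaw": 0,"grip": 0.5},
  {"dp": [0,0,0],"yaw": 0,"grip": 0.5},
])

```text
clock: 14.32
position: [0.6283, 0.0171, 0.1743]
ee_rot: [0.0, 0.983, -0.185, -0.0]
contact_force: [0.2, -0.1, -4.3]
width: 0.0589
gripper_force: 68.4
```

Call:
step_arm([
  {"dp": [0.0035,-0.0013,0],"yaw": 0,"grip": 0.5},
  {"dp": [0,0,0],"yaw": 0,"grip": 0.5},
])

```text
clock: 14.58
position: [0.6284, 0.0171, 0.1741]
ee_rot: [-0.0, 0.983, -0.185, -0.001]
contact_force: [-2.2, 0.9, -3.6]
width: 0.0589
gripper_force: 68.5
```

The stem touches the slot end at TCP (0.6284, 0.0171), which is where I predicted. I back off about 1 mm and start lowering.

Call:
step_arm([
  {"dp": [-0.005,0.0034,0],"yaw": 0,"grip": 0.5},
  {"dp": [0,0,-0.005],"yaw": 0,"grip": 0.5},
  {"dp": [0,0,-0.005],"yaw": 0,"grip": 0.5},
  {"dp": [0,0,0],"yaw": 0,"grip": 0.5},
])

```text
clock: 15.08
position: [0.6281, 0.0175, 0.1722]
ee_rot: [0.0, 0.983, -0.185, 0.0]
contact_force: [-0.3, -1.0, -3.9]
width: 0.0589
gripper_force: 68.4
```

Call:
step_arm([
  {"dp": [0,0,-0.005],"yaw": 0,"grip": 0.5},
  {"dp": [0,0,-0.005],"yaw": 0,"grip": 0.5},
  {"dp": [0,0,0],"yaw": 0,"grip": 0.5},
])

```text
clock: 15.45
position: [0.628, 0.0175, 0.1702]
ee_rot: [0.0, 0.983, -0.185, -0.0]
contact_force: [-0.2, -0.2, -3.8]
width: 0.0589
gripper_force: 68.4
```

Call:
step_arm([
  {"dp": [0,0,-0.005],"yaw": 0,"grip": 0.5},
  {"dp": [0,0,0],"yaw": 0,"grip": 0.5},
])

```text
clock: 15.7
position: [0.628, 0.0175, 0.1692]
ee_rot: [0.0, 0.983, -0.185, -0.0]
contact_force: [0.5, -0.4, -4.5]
width: 0.059
gripper_force: 68.4
```

Call:
step_arm([
  {"dp": [-0.0015,0.0005,-0.005],"yaw": 0,"grip": 0.5},
  {"dp": [0,0,0],"yaw": 0,"grip": 0.5},
])

```text
clock: 15.95
position: [0.6279, 0.0175, 0.1685]
ee_rot: [0.0, 0.983, -0.185, 0.0]
contact_force: [0.5, -1.1, -3.1]
width: 0.0588
gripper_force: 68.5
```

Call:
step_arm([
  {"dp": [0,0,-0.005],"yaw": 0,"grip": 0.5},
  {"dp": [0,0,0],"yaw": 0,"grip": 0.5},
])

```text
clock: 16.2
position: [0.6279, 0.0176, 0.1677]
ee_rot: [0.0, 0.983, -0.185, 0.0]
contact_force: [-0.4, -0.4, -0.4]
width: 0.0591
gripper_force: 68.8
```

Call:
step_arm([
  {"dp": [0,0,-0.005],"yaw": 0,"grip": 0.5},
  {"dp": [0,0,0],"yaw": 0,"grip": 0.5},
])

```text
clock: 16.45
position: [0.628, 0.0175, 0.1669]
ee_rot: [0.0, 0.983, -0.185, 0.0]
contact_force: [-0.9, -0.5, 2.2]
width: 0.0588
gripper_force: 69.0
```

Contact at disc bottom 0.138, which is seat 0.133 + 5 mm: it is resting on the pin tip. I ease off 1 mm and search in yaw.

Call:
step_arm([
  {"dp": [0,0,0.004],"yaw": 0.12,"grip": 0.5},
  {"dp": [0,0,0],"yaw": 0,"grip": 0.5},
])

```text
clock: 16.7
position: [0.6278, 0.0177, 0.1672]
ee_rot: [-0.0, 0.984, -0.176, 0.0]
contact_force: [-0.4, -0.3, 1.5]
width: 0.0588
gripper_force: 68.9
```

Call:
step_arm([
  {"dp": [0,0,0],"yaw": 0.12,"grip": 0.5},
  {"dp": [0,0,0],"yaw": 0,"grip": 0.5},
])

```text
clock: 16.95
position: [0.6278, 0.0178, 0.1672]
ee_rot: [-0.0, 0.986, -0.167, 0.0]
contact_force: [-0.1, -0.3, 0.6]
width: 0.059
gripper_force: 68.9
```

Call:
step_arm([
  {"dp": [0,0,0],"yaw": 0.12,"grip": 0.5},
  {"dp": [0,0,0],"yaw": 0,"grip": 0.5},
])

```text
clock: 17.2
position: [0.6277, 0.0178, 0.1671]
ee_rot: [-0.0, 0.987, -0.158, -0.0]
contact_force: [-0.1, 0.2, 0.6]
width: 0.0592
gripper_force: 68.9
```

Call:
step_arm([
  {"dp": [0,0,0],"yaw": 0.12,"grip": 0.5},
  {"dp": [0,0,0],"yaw": 0,"grip": 0.5},
])

```text
clock: 17.45
position: [0.6277, 0.0178, 0.1671]
ee_rot: [-0.0, 0.989, -0.149, -0.0]
contact_force: [-0.5, 0.1, 1.1]
width: 0.0587
gripper_force: 68.9
```

Call:
step_arm([
  {"dp": [0,0,0],"yaw": 0.12,"grip": 0.5},
  {"dp": [0,0,0],"yaw": 0,"grip": 0.5},
])

```text
clock: 17.7
position: [0.6277, 0.0177, 0.1671]
ee_rot: [-0.0, 0.99, -0.14, -0.0]
contact_force: [-0.5, -0.3, 1.3]
width: 0.0589
gripper_force: 68.9
```

Call:
step_arm([
  {"dp": [0,0,0],"yaw": 0.12,"grip": 0.5},
  {"dp": [0,0,0],"yaw": 0,"grip": 0.5},
])

```text
clock: 17.95
position: [0.6278, 0.0176, 0.1671]
ee_rot: [0.0, 0.991, -0.132, 0.0]
contact_force: [-0.2, 0.7, 1.4]
width: 0.0593
gripper_force: 68.9
```

Call:
step_arm([
  {"dp": [0,0,0],"yaw": 0.12,"grip": 0.5},
  {"dp": [0,0,0],"yaw": 0,"grip": 0.5},
])

```text
clock: 18.2
position: [0.6276, 0.0177, 0.1671]
ee_rot: [-0.0, 0.992, -0.123, -0.0]
contact_force: [-0.2, 0.7, 0.9]
width: 0.0588
gripper_force: 69.0
```

Call:
step_arm([
  {"dp": [0,0,0],"yaw": -0.84,"grip": 0.5},
  {"dp": [0,0,0],"yaw": -0.12,"grip": 0.5},
  {"dp": [0,0,0],"yaw": 0,"grip": 0.5},
])

```text
clock: 18.58
position: [0.628, 0.0173, 0.1672]
ee_rot: [0.0, 0.981, -0.193, 0.0]
contact_force: [-0.5, -0.8, 0.5]
width: 0.0587
gripper_force: 68.9
```

Call:
step_arm([
  {"dp": [0,0,0],"yaw": -0.12,"grip": 0.5},
  {"dp": [0,0,0],"yaw": 0,"grip": 0.5},
])

```text
clock: 18.82
position: [0.6282, 0.0172, 0.1673]
ee_rot: [0.0, 0.979, -0.203, 0.001]
contact_force: [1.1, -1.9, 1.3]
width: 0.0591
gripper_force: 68.9
```

Call:
step_arm([
  {"dp": [0,0,0],"yaw": -0.12,"grip": 0.5},
  {"dp": [0,0,0],"yaw": 0,"grip": 0.5},
])

```text
clock: 19.08
position: [0.6282, 0.017, 0.1673]
ee_rot: [0.0, 0.977, -0.212, 0.001]
contact_force: [1.6, -4.5, 0.6]
width: 0.0585
gripper_force: 68.9
```

Call:
step_arm([
  {"dp": [0,0,0],"yaw": -0.12,"grip": 0.5},
  {"dp": [0,0,0],"yaw": 0,"grip": 0.5},
])

```text
clock: 19.32
position: [0.6282, 0.017, 0.1673]
ee_rot: [0.0, 0.975, -0.221, 0.001]
contact_force: [3.1, -4.6, 0.7]
width: 0.059
gripper_force: 68.9
```

Call:
step_arm([
  {"dp": [0,0,0],"yaw": -0.12,"grip": 0.5},
  {"dp": [0,0,0],"yaw": 0,"grip": 0.5},
])

```text
clock: 19.58
position: [0.6282, 0.017, 0.1673]
ee_rot: [0.0, 0.973, -0.229, 0.001]
contact_force: [2.9, -5.5, -0.1]
width: 0.0589
gripper_force: 68.9
```

The sideways force is now tangential at the hole, so the pin seems to be in it. I check the moment and look at whether there is still a gap between the discs.

```bash
python3 look.py c7
```

```text
[0.62819183 0.01699698 0.16725991] [ 4.81810310e-04  9.73361038e-01 -2.29276400e-01  6.23831035e-04] [ 2.8132144  -4.47356033  0.67534885] [-0.78490346 -0.42944175  0.07610615] 19.775
```

View pics/c7.png

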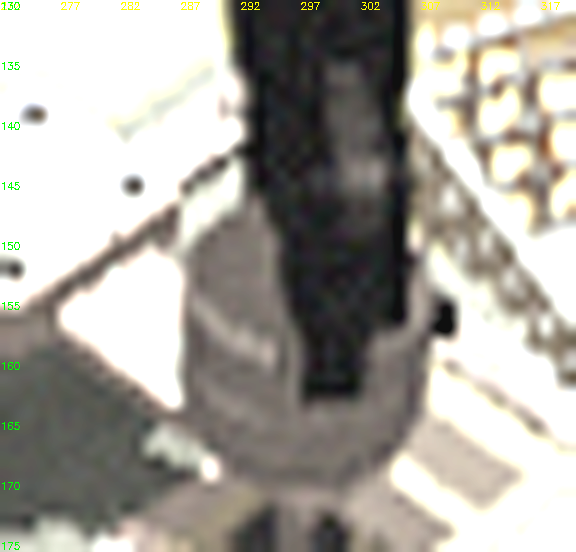

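```bash
python3 - <<'E'
from h import *
s=cv2.imread("pics/s_c7.png").astype(int).sum(2)//3; o=cv2.imread("pics/sb.png").astype(int).sum(2)//3
for u in range(289,296): print(u,"now",s[150:174,u].tolist())
for u in (289,291,293,302,304): print(u,"before",o[150:174,u].tolist())
for u in(302,304): print(u,"now",s[150:174,u].tolist())
E
```

```text
289 now [53, 56, 60, 56, 61, 77, 90, 75, 57, 52, 56, 60, 68, 65, 53, 54, 48, 66, 151, 160, 75, 76, 76, 75]
290 now [61, 61, 59, 60, 60, 62, 75, 89, 73, 54, 57, 51, 63, 72, 60, 58, 58, 50, 79, 94, 76, 76, 76, 78]
291 now [61, 64, 59, 65, 60, 62, 59, 75, 88, 69, 55, 58, 58, 70, 73, 54, 55, 58, 52, 61, 79, 77, 78, 71]
292 now [61, 62, 60, 62, 60, 57, 60, 79, 95, 77, 51, 57, 57, 67, 69, 57, 59, 59, 49, 57, 75, 78, 68, 47]
293 now [64, 62, 62, 67, 63, 61, 60, 58, 78, 83, 61, 58, 57, 58, 66, 68, 57, 61, 55, 53, 63, 71, 52, 23]
294 now [70, 67, 66, 67, 63, 64, 61, 56, 77, 94, 76, 58, 59, 56, 61, 62, 56, 62, 60, 53, 59, 60, 33, 25]
295 now [34, 26, 27, 32, 43, 53, 61, 57, 52, 50, 43, 49, 58, 58, 57, 61, 57, 62, 63, 50, 61, 70, 57, 55]
289 before [96, 67, 118, 150, 152, 151, 156, 131, 43, 75, 133, 152, 113, 39, 48, 52, 56, 77, 147, 153, 68, 76, 75, 73]
291 before [56, 125, 155, 150, 149, 146, 129, 80, 38, 116, 159, 153, 151, 120, 56, 52, 54, 47, 57, 157, 172, 71, 75, 72]
293 before [129, 169, 148, 148, 144, 138, 123, 61, 74, 138, 162, 161, 163, 155, 118, 47, 53, 55, 46, 51, 85, 83, 45, 22]
302 before [61, 140, 174, 172, 171, 169, 169, 171, 174, 163, 148, 150, 153, 142, 94, 47, 56, 61, 49, 54, 84, 98, 98, 102]
304 before [138, 143, 159, 168, 166, 168, 170, 171, 172, 170, 172, 175, 160, 91, 53, 50, 48, 49, 96, 131, 119, 89, 94, 96]
302 now [13, 11, 15, 21, 11, 15, 15, 11, 22, 37, 30, 40, 42, 57, 65, 61, 58, 57, 57, 67, 88, 100, 101, 99]
304 now [9, 8, 8, 9, 13, 7, 7, 37, 69, 64, 56, 55, 61, 65, 57, 56, 54, 45, 85, 121, 106, 93, 96, 97]
```

The rim spacing is about 5.85 px, or about 24 mm, so the disc is still up on the pin tip (seat ≈ 0.133). The catch is tangential, so the pin is at the hole's edge with a small radial misfit. I turn back to -1.5° and probe small radial shifts.

Call:
step_arm([
  {"dp": [0,0,0],"yaw": 0.36,"grip": 0.5},
  {"dp": [0,0,0],"yaw": 0,"grip": 0.5},
])

```text
clock: 20.02
position: [0.6277, 0.0177, 0.1672]
ee_rot: [-0.0, 0.979, -0.203, -0.0]
contact_force: [0.9, -2.3, 1.2]
width: 0.0588
gripper_force: 68.9
```

Call:
step_arm([
  {"dp": [-0.002,-0.0012,0],"yaw": 0,"grip": 0.5},
  {"dp": [0,0,0],"yaw": 0,"grip": 0.5},
])

```text
clock: 20.27
position: [0.6276, 0.0177, 0.1672]
ee_rot: [-0.0, 0.979, -0.203, 0.0]
contact_force: [2.9, -2.1, 1.2]
width: 0.0589
gripper_force: 68.9
```

Call:
step_arm([
  {"dp": [-0.002,-0.0012,0],"yaw": 0,"grip": 0.5},
  {"dp": [0,0,0],"yaw": 0,"grip": 0.5},
])

```text
clock: 20.52
position: [0.6275, 0.0176, 0.1673]
ee_rot: [-0.001, 0.979, -0.203, 0.001]
contact_force: [4.3, -0.4, 1.1]
width: 0.0588
gripper_force: 68.9
```

Moving -x is blocked by the pin, which confirms it is caught in the hole's edge. I shift the other way.

Call:
step_arm([
  {"dp": [0.004,0.0012,0],"yaw": 0,"grip": 0.5},
  {"dp": [0,0,0],"yaw": 0,"grip": 0.5},
])

```text
clock: 20.78
position: [0.6277, 0.0176, 0.1671]
ee_rot: [-0.0, 0.979, -0.203, -0.0]
contact_force: [3.4, -0.1, 1.7]
width: 0.0594
gripper_force: 69.0
```

Call:
step_arm([
  {"dp": [0.002,-0.001,0],"yaw": 0,"grip": 0.5},
  {"dp": [0,0,0],"yaw": 0,"grip": 0.5},
])

```text
clock: 21.02
position: [0.6277, 0.0176, 0.167]
ee_rot: [-0.0, 0.979, -0.203, -0.001]
contact_force: [1.9, 0.8, 0.5]
width: 0.0589
gripper_force: 69.0
```

Call:
step_arm([
  {"dp": [0.002,-0.001,0],"yaw": 0,"grip": 0.5},
  {"dp": [0,0,0],"yaw": 0,"grip": 0.5},
])

```text
clock: 21.28
position: [0.6277, 0.0175, 0.1669]
ee_rot: [-0.0, 0.979, -0.203, -0.001]
contact_force: [-0.3, 1.3, 1.3]
width: 0.0588
gripper_force: 69.0
```

Call:
step_arm([
  {"dp": [0,0.001,-0.003],"yaw": 0,"grip": 0.5},
  {"dp": [0,0,0],"yaw": 0,"grip": 0.5},
])

```text
clock: 21.52
position: [0.6278, 0.0175, 0.1664]
ee_rot: [-0.0, 0.979, -0.203, -0.001]
contact_force: [-1.6, 2.5, 2.9]
width: 0.0592
gripper_force: 69.2
```

Call:
step_arm([
  {"dp": [0,0,0],"yaw": 0.06,"grip": 0.5},
  {"dp": [0,0,0],"yaw": 0,"grip": 0.5},
])

```text
clock: 21.78
position: [0.628, 0.0173, 0.1664]
ee_rot: [0.0, 0.98, -0.198, -0.001]
contact_force: [-2.7, 2.4, 3.0]
width: 0.0591
gripper_force: 69.2
```

Call:
step_arm([
  {"dp": [0.002,-0.001,0],"yaw": 0,"grip": 0.5},
  {"dp": [0,0,0],"yaw": 0,"grip": 0.5},
])

```text
clock: 22.02
position: [0.6283, 0.0171, 0.1663]
ee_rot: [0.0, 0.98, -0.198, -0.001]
contact_force: [-3.2, 2.3, 3.2]
width: 0.0589
gripper_force: 69.2
```

```bash
python3 - <<'E'
from h import *
st=manip.get_state(); print({k:np.round(st[k],4) for k in st})
E
```

```text
{'clock': np.float64(22.025), 'qpos': array([-8.3400e-02,  4.1470e-01,  1.5225e+00, -1.0000e-04,  1.2058e+00,
        1.8866e+00]), 'qd': array([ 0.0006, -0.0012,  0.0007, -0.0011, -0.0035,  0.    ]), 'effort': array([-1.36910e+00, -4.60207e+01, -2.36495e+01, -5.86100e-01,
       -1.22160e+00,  1.70000e-03]), 'position': array([0.6283, 0.0171, 0.1663]), 'ee_rot': array([ 1.000e-04,  9.802e-01, -1.982e-01, -7.000e-04]), 'contact_force': array([-3.2402,  2.3229,  3.2358]), 'moment': array([ 0.3552,  0.508 , -0.0229]), 'gripper_force': np.float64(69.1971), 'width': np.float64(0.0589)}
```

I compute the pin angle again from vision, using the lower disc's own hole visible beside the stem in the scene crop at about (298.9,151.3), together with the pin and the disc centre.

```bash
python3 - <<'E'
from h import *
z=.133
def w(u,v,z=z): return onz("scene",u,v,z)[:2]
ang=lambda d:np.degrees(np.arctan2(d[1],d[0]))%360
for c in((296.9,157.2),(296.7,157.0),(297.2,157.4)):
    C=w(*c); h=w(298.9,151.3)-C; p=w(294.5,161.9,z+.005)-C
    print(c,C.round(4),"hole r,ang,slot",np.hypot(*h).round(4),ang(h).round(1),(ang(h)-236.3).round(1)," pin",np.hypot(*p).round(4),ang(p).round(1),(ang(p)-56.3).round(1))
h=w(298.9,151.3);p=w(294.5,161.9,z+.005); print("hole->pin",np.hypot(*(p-h)).round(4),(ang(p-h)-56.3).round(1))
i=cv2.imread("pics/sa.png").astype(int).sum(2)//3
print("  ",list(range(290,304)))
for v in range(148,168): print(v,i[v,290:304].tolist())
t=cv2.imread("pics/ta.png").astype(int).sum(2)//3
print("top",list(range(216,236)))
for v in range(164,184): print(v,t[v,216:236].tolist())
E
```

```text
(296.9, 157.2) [0.63   0.0166] hole r,ang,slot 0.0254 41.0 -195.3  pin 0.0253 218.2 161.9
(296.7, 157.0) [0.63   0.0176] hole r,ang,slot 0.0247 39.3 -197.0  pin 0.0259 220.0 163.7
(297.2, 157.4) [0.6302 0.0154] hole r,ang,slot 0.0259 43.3 -193.0  pin 0.0248 215.7 159.4
hole->pin 0.0506 163.3
   [290, 291, 292, 293, 294, 295, 296, 297, 298, 299, 300, 301, 302, 303]
148 [128, 114, 90, 57, 26, 3, 9, 6, 8, 5, 12, 28, 29, 68]
149 [93, 74, 34, 17, 71, 80, 34, 32, 31, 48, 49, 30, 23, 69]
150 [35, 60, 94, 125, 142, 152, 83, 49, 44, 119, 141, 108, 57, 104]
151 [108, 140, 153, 171, 172, 179, 95, 49, 38, 118, 157, 160, 135, 146]
152 [164, 168, 167, 165, 166, 176, 79, 42, 56, 75, 117, 169, 171, 161]
153 [167, 165, 163, 165, 167, 178, 78, 40, 68, 144, 154, 166, 166, 162]
154 [163, 163, 159, 158, 162, 168, 71, 40, 62, 165, 161, 164, 164, 165]
155 [166, 164, 153, 156, 152, 136, 63, 39, 64, 149, 146, 155, 163, 165]
156 [165, 142, 142, 138, 118, 103, 53, 47, 55, 123, 148, 142, 162, 165]
157 [124, 88, 85, 61, 41, 37, 44, 47, 44, 56, 116, 154, 165, 164]
158 [32, 32, 53, 74, 53, 55, 67, 56, 57, 60, 64, 
[... 1942 characters left out ...]
3, 69, 24, 64, 126, 162, 162, 157, 141, 117, 143, 151, 104, 51, 60]
177 [156, 140, 124, 153, 162, 143, 55, 30, 82, 143, 161, 162, 163, 157, 141, 146, 112, 50, 42, 70]
178 [159, 147, 102, 119, 132, 102, 35, 34, 90, 153, 163, 161, 159, 152, 136, 106, 54, 37, 52, 72]
179 [160, 160, 133, 72, 63, 39, 24, 38, 92, 146, 154, 142, 133, 119, 82, 50, 38, 40, 53, 70]
180 [162, 162, 147, 83, 37, 32, 35, 46, 75, 102, 108, 91, 66, 60, 32, 27, 29, 28, 35, 67]
181 [129, 125, 111, 75, 47, 48, 48, 56, 57, 41, 35, 33, 27, 25, 17, 16, 14, 15, 28, 68]
182 [56, 53, 57, 47, 51, 52, 49, 45, 42, 27, 20, 16, 13, 12, 8, 9, 15, 15, 30, 69]
183 [47, 52, 54, 52, 57, 64, 40, 20, 18, 7, 13, 9, 10, 13, 9, 13, 11, 20, 25, 54]
```

Call:
step_arm([
  {"dp": [-0.003,0.001,0.02],"yaw": 0,"grip": 0.5},
  {"dp": [0,0,0],"yaw": 0,"grip": 0.5},
])

```text
clock: 22.28
position: [0.6282, 0.0169, 0.1697]
ee_rot: [0.0, 0.98, -0.198, -0.0]
contact_force: [-1.1, 0.6, -3.8]
width: 0.0587
gripper_force: 68.5
```

```bash
python3 - <<'E'
from h import *
z=.133
def w(u,v,z=z): return onz("scene",u,v,z)[:2]
ang=lambda d:np.degrees(np.arctan2(d[1],d[0]))%360
for c in((296.9,157.2),(297.0,156.8)):
    C=w(*c)
    for hh in((298.6,152.1),(298.8,151.8)):
        h=w(*hh)-C; print(c,"hole",np.hypot(*h).round(4),(ang(h)-236.3+360).round(1))
    for pp in((294.5,160.7),(294.5,160.3),(294.8,160.7)):
        p=w(*pp,z+.005)-C; print(c,"pin",np.hypot(*p).round(4),(ang(p)-56.3).round(1))
h=w(298.6,152.1);p=w(294.5,160.7,z+.005); print("hole->pin",np.hypot(*(p-h)).round(4),(ang(p-h)-56.3).round(1))
# slot centre line points: scene dark rows; top dark centreline
S=[(290.3,158.2),(291.5,157.8),(293,157.4)]
P=np.array([w(*q) for q in S]); print("scene slot dirs",[(ang(x-C)).round(1) for x in P],ang(P[0]-P[2]).round(1))
t=cv2.imread("pics/ta.png").astype(float).sum(2)/3
Q=[]
for v in range(174,179):
    r=np.clip(155-t[v,220:227],0,None); Q.append(onz("top",(r*np.arange(220,227)).sum()/r.sum(),v,z)[:2])
Q=np.array(Q); f=np.polyfit(Q[:,0],Q[:,1],1); print("top slot line",Q.round(4).tolist(),(180+np.degrees(np.arctan(f[0]))).round(1))
E
```

```text
(296.9, 157.2) hole 0.0219 164.9
(296.9, 157.2) hole 0.0232 164.2
(296.9, 157.2) pin 0.0207 158.1
(296.9, 157.2) pin 0.0191 156.4
(296.9, 157.2) pin 0.0204 160.4
(297.0, 156.8) hole 0.0202 164.7
(297.0, 156.8) hole 0.0216 163.9
(297.0, 156.8) pin 0.0223 158.9
(297.0, 156.8) pin 0.0208 157.4
(297.0, 156.8) pin 0.022 161.0
hole->pin 0.0424 161.6
scene slot dirs [np.float64(162.2), np.float64(160.2), np.float64(157.8)] 168.4
top slot line [[0.6187, 0.0214], [0.6156, 0.0232], [0.6125, 0.0252], [0.6094, 0.0262], [0.6063, 0.0279]] 152.7
```

Vision puts the target slot at about -20° ± 3°, so yaw was nearly right and the centring is what is off. Now, free just above the pin, I set the slot to about -20° and find the lateral centre by touching both slot walls.

Call:
step_arm([
  {"dp": [-0.001,0.001,0],"yaw": 0.23,"grip": 0.5},
  {"dp": [0.001,0.0025,0],"yaw": 0,"grip": 0.5},
  {"dp": [0,0,0],"yaw": 0,"grip": 0.5},
])

```text
clock: 22.65
position: [0.6285, 0.0177, 0.1703]
ee_rot: [0.0, 0.983, -0.181, 0.0]
contact_force: [-0.3, -1.0, -4.7]
width: 0.0589
gripper_force: 68.4
```

Call:
step_arm([
  {"dp": [0.001,0.0025,0],"yaw": 0,"grip": 0.5},
  {"dp": [0,0,0],"yaw": 0,"grip": 0.5},
])

```text
clock: 22.9
position: [0.6286, 0.018, 0.1705]
ee_rot: [0.0, 0.983, -0.181, 0.0]
contact_force: [-1.3, -1.2, -4.4]
width: 0.0591
gripper_force: 68.4
```

Call:
step_arm([
  {"dp": [0.001,0.0025,0],"yaw": 0,"grip": 0.5},
  {"dp": [0,0,0],"yaw": 0,"grip": 0.5},
])

```text
clock: 23.15
position: [0.6286, 0.0181, 0.1705]
ee_rot: [0.001, 0.983, -0.181, -0.0]
contact_force: [-0.9, -3.1, -4.3]
width: 0.0589
gripper_force: 68.4
```

Call:
step_arm([
  {"dp": [-0.002,-0.005,0],"yaw": 0,"grip": 0.5},
  {"dp": [-0.001,-0.0025,0],"yaw": 0,"grip": 0.5},
  {"dp": [0,0,0],"yaw": 0,"grip": 0.5},
])

```text
clock: 23.52
position: [0.6282, 0.0179, 0.1706]
ee_rot: [-0.0, 0.983, -0.181, 0.0]
contact_force: [-0.1, 0.2, -4.9]
width: 0.0592
gripper_force: 68.4
```

Call:
step_arm([
  {"dp": [-0.001,-0.0025,0],"yaw": 0,"grip": 0.5},
  {"dp": [0,0,0],"yaw": 0,"grip": 0.5},
])

```text
clock: 23.78
position: [0.628, 0.0172, 0.1706]
ee_rot: [-0.0, 0.983, -0.181, 0.0]
contact_force: [-0.0, -0.4, -4.8]
width: 0.0589
gripper_force: 68.4
```

Call:
step_arm([
  {"dp": [-0.001,-0.0025,0],"yaw": 0,"grip": 0.5},
  {"dp": [0,0,0],"yaw": 0,"grip": 0.5},
])

```text
clock: 24.02
position: [0.6278, 0.0165, 0.1705]
ee_rot: [-0.0, 0.983, -0.181, 0.0]
contact_force: [0.3, 0.1, -4.2]
width: 0.0587
gripper_force: 68.4
```

Call:
step_arm([
  {"dp": [-0.001,-0.0025,0],"yaw": 0,"grip": 0.5},
  {"dp": [0,0,0],"yaw": 0,"grip": 0.5},
])

```text
clock: 24.28
position: [0.6277, 0.0164, 0.1706]
ee_rot: [-0.001, 0.983, -0.181, 0.0]
contact_force: [0.8, 2.9, -3.6]
width: 0.0587
gripper_force: 68.4
```

Walls touched at y≈0.0180 and 0.0164, so the lateral centre is about (0.628, 0.0173). I go there and lower again, gently.

Call:
step_arm([
  {"dp": [0.001,0.006,0],"yaw": 0,"grip": 0.5},
  {"dp": [0,0,-0.005],"yaw": 0,"grip": 0.5},
  {"dp": [0,0,-0.005],"yaw": 0,"grip": 0.5},
  {"dp": [0,0,0],"yaw": 0,"grip": 0.5},
])

```text
clock: 24.78
position: [0.6276, 0.0168, 0.1686]
ee_rot: [0.0, 0.983, -0.181, -0.0]
contact_force: [0.3, 0.0, -3.3]
width: 0.0588
gripper_force: 68.5
```

Call:
step_arm([
  {"dp": [0,0,-0.004],"yaw": 0,"grip": 0.5},
  {"dp": [0,0,0],"yaw": 0,"grip": 0.5},
])

```text
clock: 25.02
position: [0.6277, 0.0169, 0.168]
ee_rot: [0.0, 0.983, -0.181, 0.0]
contact_force: [-0.1, -1.5, -1.7]
width: 0.059
gripper_force: 68.7
```

```bash
python3 - <<'E'
from h import *
s=np.mean([cams.get_image("scene").astype(float) for _ in range(4)],0); cv2.imwrite("pics/sd.png",s.astype(np.uint8)); s=s.sum(2)/3
st=manip.get_state(); print({k:np.round(st[k],4) for k in("position","contact_force","moment","clock")})
for u in range(288,296): print(u,s[153:168,u].astype(int).tolist())
E
```

```text
{'position': array([0.6277, 0.0169, 0.1679]), 'contact_force': array([-1.0859, -1.0942, -1.2569]), 'moment': array([-0.2416,  0.2234, -0.0411]), 'clock': np.float64(25.225)}
288 [57, 72, 85, 72, 48, 41, 46, 49, 57, 56, 47, 52, 58, 76, 107]
289 [56, 59, 77, 93, 77, 57, 47, 50, 59, 61, 59, 52, 52, 51, 74]
290 [62, 59, 59, 76, 93, 74, 54, 55, 57, 58, 64, 58, 58, 57, 53]
291 [59, 61, 58, 59, 76, 87, 69, 54, 57, 58, 66, 67, 55, 56, 48]
292 [61, 62, 61, 61, 62, 78, 78, 55, 56, 59, 64, 65, 57, 60, 55]
293 [63, 63, 61, 60, 59, 80, 85, 58, 57, 57, 58, 65, 65, 61, 60]
294 [61, 59, 64, 62, 54, 81, 91, 77, 56, 57, 55, 68, 73, 60, 61]
295 [67, 62, 62, 61, 57, 62, 78, 78, 58, 58, 56, 58, 63, 56, 60]
```

Call:
step_arm([
  {"dp": [0.002,0,0],"yaw": 0.12,"grip": 0.5},
  {"dp": [0,0,0],"yaw": 0.12,"grip": 0.5},
  {"dp": [0,0,0],"yaw": 0,"grip": 0.5},
])

```text
clock: 25.6
position: [0.6281, 0.0172, 0.1678]
ee_rot: [-0.0, 0.987, -0.163, 0.0]
contact_force: [-1.4, -0.2, -1.0]
width: 0.059
gripper_force: 68.8
```

Call:
step_arm([
  {"dp": [-0.004,0.0015,0],"yaw": 0,"grip": 0.5},
  {"dp": [0,0,0],"yaw": -0.12,"grip": 0.5},
  {"dp": [0,0,0],"yaw": -0.12,"grip": 0.5},
  {"dp": [0,0,0],"yaw": 0,"grip": 0.5},
])

```text
clock: 26.1
position: [0.6277, 0.0174, 0.1678]
ee_rot: [-0.0, 0.983, -0.181, 0.0]
contact_force: [2.4, -0.6, -0.3]
width: 0.059
gripper_force: 68.7
```

Call:
step_arm([
  {"dp": [0,0,0],"yaw": -0.12,"grip": 0.5},
  {"dp": [0,0,0],"yaw": -0.12,"grip": 0.5},
  {"dp": [0,0,0],"yaw": 0,"grip": 0.5},
])

```text
clock: 26.48
position: [0.6275, 0.0174, 0.1678]
ee_rot: [0.0, 0.98, -0.199, 0.0]
contact_force: [1.5, -1.1, -2.0]
width: 0.0589
gripper_force: 68.7
```

Test: is the contact the pin tip or the seat? I lift clear, turn 15° away so the pin must be under plain steel, and compare the contact height.

Call:
step_arm([
  {"dp": [0.002,-0.0005,0.032],"yaw": 0.24,"grip": 0.5},
  {"dp": [0,0,0],"yaw": 0.9,"grip": 0.5},
  {"dp": [0,0,0],"yaw": 0.85,"grip": 0.5},
  {"dp": [0,0,0],"yaw": 0,"grip": 0.5},
])

```text
clock: 26.98
position: [0.6268, 0.0176, 0.1737]
ee_rot: [-0.0, 0.999, -0.051, -0.001]
contact_force: [-0.0, -0.6, -3.4]
width: 0.0585
gripper_force: 68.5
```

Call:
step_arm([
  {"dp": [0,0,-0.006],"yaw": 0,"grip": 0.5},
  {"dp": [0,0,0],"yaw": 0,"grip": 0.5},
])

```text
clock: 27.22
position: [0.6272, 0.0175, 0.1729]
ee_rot: [-0.0, 0.999, -0.051, -0.001]
contact_force: [-0.7, 0.4, -3.1]
width: 0.0583
gripper_force: 68.6
```

Call:
step_arm([
  {"dp": [0,0,-0.006],"yaw": 0,"grip": 0.5},
  {"dp": [0,0,0],"yaw": 0,"grip": 0.5},
])

```text
clock: 27.48
position: [0.6276, 0.0174, 0.172]
ee_rot: [-0.0, 0.999, -0.051, -0.0]
contact_force: [-1.4, 1.1, -0.1]
width: 0.0591
gripper_force: 68.8
```

Call:
step_arm([
  {"dp": [0,0,-0.006],"yaw": 0,"grip": 0.5},
  {"dp": [0,0,0],"yaw": 0,"grip": 0.5},
])

```text
clock: 27.72
position: [0.6277, 0.0174, 0.1709]
ee_rot: [0.0, 0.999, -0.051, 0.0]
contact_force: [-2.6, 1.1, 2.2]
width: 0.0588
gripper_force: 69.1
```

The contact is now about 4.3 mm higher, so at the earlier yaw the pin was already in the hole and the disc was resting on the seat (seat ≈ 0.138). I lift, turn back to a slot angle of about -19.6°, and lower onto the seat.

Call:
step_arm([
  {"dp": [-0.001,0,0.018],"yaw": 0,"grip": 0.5},
  {"dp": [0,0,0],"yaw": -0.85,"grip": 0.5},
  {"dp": [0,0,0],"yaw": -0.84,"grip": 0.5},
  {"dp": [0,0,0],"yaw": 0,"grip": 0.5},
])

```text
clock: 28.22
position: [0.6278, 0.0171, 0.1735]
ee_rot: [0.0, 0.984, -0.176, 0.0]
contact_force: [0.0, -0.0, -4.4]
width: 0.0593
gripper_force: 68.5
```

Call:
step_arm([
  {"dp": [0,0,-0.008],"yaw": 0,"grip": 0.5},
  {"dp": [0,0,-0.006],"yaw": 0,"grip": 0.5},
  {"dp": [0,0,0],"yaw": 0,"grip": 0.5},
])

```text
clock: 28.6
position: [0.6275, 0.0173, 0.171]
ee_rot: [0.0, 0.984, -0.177, -0.0]
contact_force: [-0.4, 0.9, -3.4]
width: 0.0586
gripper_force: 68.4
```

Call:
step_arm([
  {"dp": [0,0,-0.006],"yaw": 0,"grip": 0.5},
  {"dp": [0,0,0],"yaw": 0,"grip": 0.5},
])

```text
clock: 28.85
position: [0.6275, 0.0173, 0.17]
ee_rot: [0.0, 0.984, -0.177, -0.0]
contact_force: [0.1, -0.3, -4.0]
width: 0.0586
gripper_force: 68.4
```

The disc passes below the pin-tip height without force, so the pin is in the hole. Lowering onto the seat.

Call:
step_arm([
  {"dp": [0,0,-0.006],"yaw": 0,"grip": 0.5},
  {"dp": [0,0,0],"yaw": 0,"grip": 0.5},
])

```text
clock: 29.1
position: [0.6275, 0.0173, 0.1689]
ee_rot: [0.0, 0.984, -0.177, -0.0]
contact_force: [-0.0, 0.1, -4.1]
width: 0.0588
gripper_force: 68.5
```

Call:
step_arm([
  {"dp": [0,0,-0.006],"yaw": 0,"grip": 0.5},
  {"dp": [0,0,0],"yaw": 0,"grip": 0.5},
])

```text
clock: 29.35
position: [0.6276, 0.0173, 0.1681]
ee_rot: [0.0, 0.984, -0.177, 0.0]
contact_force: [0.0, 0.8, -1.4]
width: 0.0593
gripper_force: 68.7
```

```bash
python3 - <<'E'
from h import *
st=manip.get_state(); print({k:np.round(st[k],4) for k in("position","contact_force","moment","clock")})
E
```

```text
{'position': array([0.6276, 0.0173, 0.1681]), 'contact_force': array([ 0.0133,  0.8055, -1.3836]), 'moment': array([-0.0454,  0.1366, -0.0382]), 'clock': np.float64(29.35)}
```

Call:
step_arm([
  {"dp": [0,0,-0.002],"yaw": 0,"grip": 0.68},
  {"dp": [0,0,0],"yaw": 0,"grip": 0.7},
  {"dp": [0,0,0],"yaw": 0,"grip": 0.76},
  {"dp": [0,0,0],"yaw": 0,"grip": 0.8},
], squeeze=20)

```text
clock: 29.85
position: [0.628, 0.0173, 0.1677]
ee_rot: [-0.0, 0.984, -0.177, 0.001]
contact_force: [-0.1, 0.6, 0.7]
width: 0.068
gripper_force: 0.0
```

```bash
python3 - <<'E'
from h import *
s=np.mean([cams.get_image("scene").astype(float) for _ in range(4)],0); cv2.imwrite("pics/se.png",s.astype(np.uint8)); s=s.sum(2)/3
for u in range(288,296): print(u,s[153:168,u].astype(int).tolist())
E
```

```text
288 [58, 73, 87, 73, 51, 42, 45, 51, 59, 55, 45, 53, 53, 72, 103]
289 [60, 59, 75, 91, 81, 61, 51, 53, 57, 68, 63, 54, 52, 51, 79]
290 [59, 59, 63, 78, 90, 77, 60, 56, 59, 66, 70, 65, 57, 58, 57]
291 [63, 59, 58, 59, 77, 87, 67, 53, 55, 57, 68, 65, 55, 58, 58]
292 [62, 61, 60, 61, 76, 95, 80, 58, 55, 56, 64, 62, 56, 60, 62]
293 [62, 62, 62, 58, 59, 76, 85, 61, 56, 62, 59, 64, 68, 60, 61]
294 [62, 60, 64, 62, 55, 77, 93, 76, 58, 58, 56, 61, 62, 59, 60]
295 [63, 62, 64, 60, 56, 58, 71, 69, 61, 62, 60, 63, 65, 61, 63]
```

Released with no force. I open fully, rise straight up, back away and look.

Call:
step_arm([
  {"dp": [0,0,0],"yaw": 0,"grip": 0.95},
  {"dp": [0,0,0.02],"yaw": 0,"grip": 0.95},
  {"dp": [0,0,0.05],"yaw": 0,"grip": 0.95},
  {"dp": [0,0,0.15],"yaw": 0,"grip": 0.95},
  {"dp": [0,0,0.25],"yaw": 0,"grip": 0.95},
])

```text
clock: 30.68
position: [0.6266, 0.0174, 0.2612]
ee_rot: [0.0, 0.984, -0.177, -0.002]
contact_force: [1.8, -0.4, 0.1]
width: 0.0812
gripper_force: 0.0
```

Call:
step_arm([
  {"dp": [-0.1,0,0.15],"yaw": 0,"grip": 0.95},
  {"dp": [-0.28,0.05,0],"yaw": 0,"grip": 0.95},
  {"dp": [-0.28,0.05,0],"yaw": 0,"grip": 0.95},
  {"dp": [-0.28,0.1,0],"yaw": 0,"grip": 0.95},
  {"dp": [-0.1,0.2,0],"yaw": 0,"grip": 0.95},
])

```text
clock: 31.3
position: [0.4164, 0.0971, 0.2924]
ee_rot: [0.0, 0.984, -0.178, 0.0]
contact_force: [1.0, 1.6, 0.2]
width: 0.0812
gripper_force: 0.0
```

Call:
step_arm([
  {"dp": [0,0.28,0],"yaw": 0,"grip": 0.95},
  {"dp": [0,0.28,0],"yaw": 0,"grip": 0.95},
  {"dp": [0,0.28,0],"yaw": 0,"grip": 0.95},
  {"dp": [0,0,0],"yaw": 0,"grip": 0.95},
])

```text
clock: 31.8
position: [0.4193, 0.2687, 0.2919]
ee_rot: [-0.001, 0.985, -0.174, 0.0]
contact_force: [0.0, 0.2, -0.2]
width: 0.0814
gripper_force: 0.0
```

```bash
python3 - <<'E'
from h import *
t=np.mean([cams.get_image("top").astype(float) for _ in range(4)],0).astype(np.uint8)
s=np.mean([cams.get_image("scene").astype(float) for _ in range(4)],0).astype(np.uint8)
o=cv2.imread("pics/sa.png"); cv2.imwrite("pics/sf.png",s); cv2.imwrite("pics/tf.png",t)
def tile(i,x,y,w,h,f): return cv2.resize(i[y:y+h,x:x+w],(w*f,h*f),interpolation=cv2.INTER_CUBIC)
a=tile(s,276,134,40,44,13); b=tile(t,208,156,28,28,10)
b=np.vstack([b,np.zeros((a.shape[0]-b.shape[0],b.shape[1],3),np.uint8)])
cv2.imwrite("pics/c8.png",np.hstack([a,b]))
st=manip.get_state(); print(st["position"],st["contact_force"],st["clock"])
E
```

```text
[0.41974878 0.26421238 0.2915802 ] [-0.16761896 -0.66452101 -0.07182716] 32.2
```

View pics/c8.png

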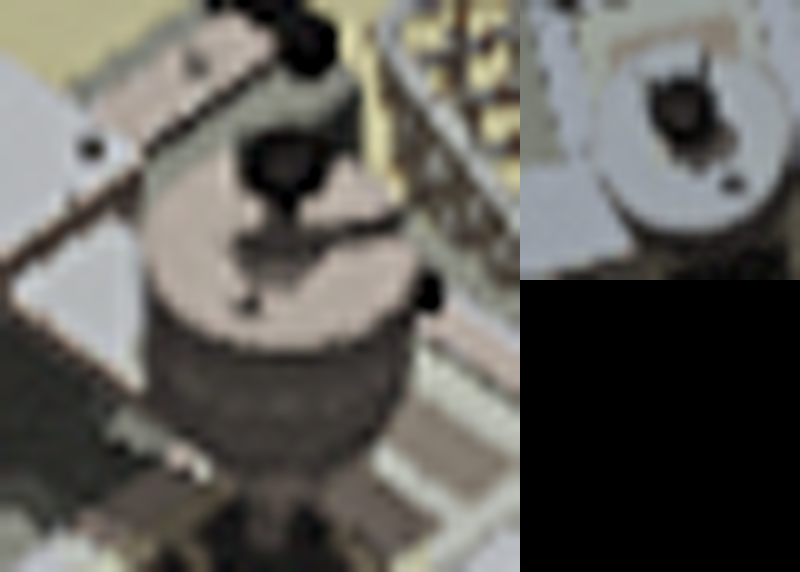

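The disc sits on the stem with its slot facing right, away from the robot and opposite the lower slot. The wall of the stack (tile y 345–470) is about 9.6 px, or two discs flush. One numeric check of rise and level across columns:

```bash
python3 - <<'E'
from h import *
o=cv2.imread("pics/sa.png").sum(2)/3.;n=cv2.imread("pics/sf.png").sum(2)/3.
def edge(i,u,a,b,th=100):
    for v in range(b,a,-1):
        if i[v,u]<th<=i[v-1,u]: return round(v-1+(i[v-1,u]-th)/(i[v-1,u]-i[v,u]),2)
for u in range(289,307,2): print(u,edge(o,u,158,168),edge(n,u,152,164.__int__()))
for z in(.138,.158,.157,.162): print(z,np.round(proj("scene",(.6285,.018,z)),2))
E
```

```text
File "<stdin>", line 6
    for u in range(289,307,2): print(u,edge(o,u,158,168),edge(n,u,152,164.__int__()))
                                                                         ^
SyntaxError: invalid decimal literal
```

```bash
python3 - <<'E'
from h import *
o=cv2.imread("pics/sa.png").sum(2)/3.;n=cv2.imread("pics/sf.png").sum(2)/3.
def edge(i,u,a,b,th=100):
    for v in range(b,a,-1):
        if i[v,u]<th<=i[v-1,u]: return round(v-1+(i[v-1,u]-th)/(i[v-1,u]-i[v,u]),2)
for u in range(289,307,2): print(u,edge(o,u,158,167),edge(n,u,152,163))
for z in(.138,.158,.157,.162): print(z,np.round(proj("scene",(.6285,.018,z)),2))
E
```

```text
289 162.27 157.56
291 163.44 158.89
293 164.35 159.57
295 164.56 160.1
297 164.73 160.38
299 164.72 160.36
301 164.38 159.67
303 163.68 159.41
305 162.22 157.74
0.138 [296.26 155.9 ]
0.158 [296.46 150.99]
0.157 [296.45 151.24]
0.162 [296.5  149.99]
```

The top face rose 4.5 px, or 18.5 mm (20 mm minus the sink under its own weight), evenly across all columns. It is flat and fully home, so I hand in.

```bash
python3 -c "
from rig import ticket
print(ticket.sign_off())"
```

```text
the job is handed in; nothing more can be done
None
```

The large slotted disc is on the hanger stem on top of the lower disc, slot opposite and pin in its hole, sitting flat and fully home; I let go, backed the arm clear and handed the job in at about 32 s.

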